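Open the green tube cooler

TASK

Open the tube cooler that has the green cover: pull its black spring knob straight up to free the cover, slide the cover fully open along its guides to its stop, and let go so that the knob springs back down into the second index hole. Leave the cooler with the blue cover shut, and the glass bottle standing where it is.

Things in the scene. Friction and masses are not known exactly. Their poses are not given: they have to be found in the camera images.
- green_cooler: White bench box to open, fixed: 280 long (x), 150 wide, deck 60 high, side guides to 72. Origin: centre of underside; x within 20 deg of straight away from the robot. Green plate, top at 67.5, on the -x half slides 95 along +x to a firm stop, 2 N friction. Pin under its knob locks it until the knob is up 8. Dark slot in the deck takes the pin at 86 to 95 open; before that the knob stays up. In mm.
- green_knob (a point): Centre of the head of the black round knob (28 diameter, 26 tall) on the green cover; axes as the cooler's. Shut: x 5, y 0, z 100.5 in the cooler's frame; below it a sleeve, 18 diameter, rises to z 79.5. It cannot turn. Lifts at most 14 straight up against a spring (5 N at rest, 8.5 N at the top), springs back when let go, and rides with the cover: x 100 when fully open. All in mm.
- blue_knob (a point): The same point of the like knob on the second cooler, the same as the first but for its blue cover, standing beside it, left or right. To be left shut and alone.
- bottle: Round glass bottle with a blue cap, loose, 68 mm in diameter, 135 mm tall, about 0.45 kg, standing on the bench to the robot's left of the coolers; origin at the centre of its base. To be left alone.

How it is judged:
On the way, in this order (a step that is already met when the one before it is completed fails the run):
1. the green cover's knob is pulled up at least 7 mm while the cover is still shut (z of green_knob in the frame of green_cooler above 0.1075 m and x of green_knob in the frame of green_cooler below 0.012 m), for 0.05 s.
2. the green cover is slid open by at least 84 mm (x of green_knob in the frame of green_cooler above 0.089 m), for 0.1 s.
At the end, for the whole second after the job is handed in: The green cover is open by at least 84 of its 95 mm, its knob is back down within 4 mm of its rest height (pin in the second hole), the blue cover's knob is within 6 mm of where it was (shut and not pulled), and the bottle stands upright within 20 mm of where it was (x of green_knob in the frame of green_cooler above 0.089 m and z of green_knob in the frame of green_cooler below 0.1045 m and distance of blue_knob from where it was at the start of the episode below 0.006 m and distance of bottle from where it was at the start of the episode below 0.02 m and angle between bottle's own z axis and vertical below 0.2 rad); the robot touches nothing.
It fails at once if the blue cover's knob is pulled or its cover moved by more than 6 mm (distance of blue_knob from where it was at the start of the episode above 0.006 m).
It fails at once if the bottle is pushed more than 20 mm or tipped (distance of bottle from where it was at the start of the episode above 0.02 m or angle between bottle's own z axis and vertical above 0.2 rad).
It also fails if it takes over 32 s, if anything falls off the work surface, if the arm or the gripper's body presses on something with over 40 N, if the wrist force passes 120 N, or if a joint passes its speed limit or range.

ROBOT

A 6-joint arm with a two-finger parallel gripper is mounted at the origin on the work surface. World frame = base frame: x ahead of the robot, y to its left, z up, the work surface at z = 0. Lengths are in m, angles in rad, forces in N, time in s.
With the tool pointing down it reaches from about 0.225 to 0.875 m from the base axis. Payload 3.4 kg.
Tool frame: the origin (TCP) lies between the finger pads; the fingertips stand 11 mm ahead of it and the grasp point (between the pads) lies 8 mm behind it (tips_ahead is the distance from the TCP to the fingertips, in m); z points along the fingers, x is the direction in which the jaws open and shut, and the axes are right-handed (so a half turn about z gives the same grasp; the last joint's range is limited). The gripper opens to 85 mm and grips with 20 to 120 N. Pads are 22 mm wide; open, the fingers measure 114 mm over their backs; the gripper's body (76 mm by 85 mm) begins 54 mm behind the grasp point. The pads swing forward as they close: fully open they stand 13 mm farther back than shut.
Start: joints at [1.129, 0.276, 1.505, -0, 1.361, -0.121], TCP at [0.181, 0.546, 0.242] pointing down, gripper open.
Joint ranges: [-2.89, 2.89], [-0.75, 2.08], [0.22, 2.7], [-1.18, 4.32], [0.11, 2.71], [-2.7, 2.7]. Speed limits (rad/s): [2.57, 2.57, 3.14, 3.14, 3.14, 3.14].

INTERFACE

Orientations are given as a unit quaternion [w, x, y, z].
In Python, from rig import get_state, get_image, sign_off, masks_of, tips_ahead gives the robot as it stands.
- The arm moves only by the tool play_rows, never from a script. Its argument "series" is a list of rows, each an object of numbers: "fingers": the closure, from -1 (fully open) to 1 (shut); "dx", "dy", "dz": the shift along the world's x, y, z in mm; "turn": the turn about the world's z in rad. A call has 1 to 20 rows; each row shifts and turns the pose as measured when the row begins; what a row does not reach is not made up. A row lasts 1/12 s, in which the tool goes at most 41.7 mm and 7.16 degrees, less where a joint would pass 70% of its speed; a pose out of reach is approached as far as the arm can. A call with a gripper value outside its range is refused whole. The fingers move at their own pace and stop on an object; "squeeze" is the grip in N (left out, the last holds). Time passes only in rows, so rows that do not move let the fingers close. It gives the time, the measured TCP pose, the force and the opening at its end, in the units of the state.
- get_state(): the state, without advancing time (a new reading comes with each control period).
- get_image(name): name is "scene" or "side" or "wrist"; returns a dict with "pixels" (384x512x3 uint8, red, green, blue), "vfov" (degrees; the focal length in pixels is half the picture's height over the tangent of half this angle, whatever the lens; pixels are square), "cx", "cy" (the principal point, pixels), "rvec" (rotation vector, rad) and "tvec" (3), from world to camera coordinates, as OpenCV has them; the wrist camera has in their place "hand_eye" (4x4, takes a point from camera to tool coordinates, whose origin is the TCP and whose axes are the tool frame's). Camera axes: x right, y down, z forward; pixel columns grow to the right and rows downward; lengths in m; the calibration is good to about 2 mm. A picture is of the moment at which its call begins: read the wrist's pose just before it. There is no depth.
- sign_off(): hands the job in, once; it reports no verdict.
Trained networks look in a picture, given as the dict that the camera call returned (one of the last four; its "shot" number tells which), for a name from the list of things; names that differ only in an ending like _2 or _b are one class to them, and where a whole thing is asked for, a point or a joint stands for the part that bears it (a point fixed in the world has none). Each returns a list of dicts, best first, with "p" (0 to 1); they miss things now and then, are a little off and sometimes report something else, mostly with a low value. They report only what shows in the picture. A call takes as long as a camera call.
- masks_of(picture, label): "region" (384x512 bool, what is visible of it) and "xy" ([column, row] in pixels, amid what is visible of it).
The state is a dict: "clock": time; "qpos": joint angles; "qd": joint speeds; "effort": joint torques, N m; "position": TCP position; "ee_rot": TCP orientation; "contact_force": force on the tool from outside, world axes, zero at the start; "moment": the same for the moment, N m; "width": finger opening in m.
Only numpy, scipy, OpenCV 4.12 (cv2) and the standard library are available. Lean on these libraries where they do the work, as an engineer would, in place of code of your own. Each camera call takes 0.05 s, during which the arm holds its last target. There are 200 camera calls.

## Working session

There is one attempt and no reset: what is moved stays moved. The work goes in short steps, Python scripts to look and compute and a tool call to move; the robot and the scene stay as the last step left them, time stands still between calls to the robot, and variables do not carry over. Pictures are saved under pics/ and viewed, about 8 in all and at most 12, crops included, and the job is handed in when it is done.

Besides the shell and the picture viewer there is one more tool, called after "Emit:" as name(argument=value, ...), one argument or row to a line, values as JSON. play_rows: Moves the arm, as the interface text tells. Its arguments: {"type":"object","properties":{"series":{"type":"array"},"squeeze":{"type":"number"}},"required":["series"]}

```bash
mkdir -p pics; cat > h.py <<'E'
import numpy as np, cv2
from rig import *
def K(p):
    f=192/np.tan(np.radians(p["vfov"])/2); return np.array([[f,0,p["cx"]],[0,f,p["cy"]],[0,0,1]])
def proj(p,X):
    return cv2.projectPoints(np.float64(X).reshape(-1,1,3),np.float64(p["rvec"]),np.float64(p["tvec"]),K(p),None)[0].reshape(-1,2)
def save(p,n): cv2.imwrite("pics/"+n,p["pixels"][:,:,::-1])
E
python3 - <<'E'
from h import *
s=get_state();print({k:np.round(v,3) for k,v in s.items()}, tips_ahead)
P=[get_image(n) for n in("scene","side","wrist")]
for n,p in zip(("scene","side","wrist"),P):
    print(n,{k:v for k,v in p.items() if k!="pixels"})
    for l in("green_cooler","green_knob","blue_knob","bottle"):
        print(l,[(round(m["p"],2),np.round(m["xy"]),m["region"].sum()) for m in masks_of(p,l)][:3])
cv2.imwrite("pics/a.png",np.hstack([P[0]["pixels"],P[1]["pixels"]])[:,:,::-1][:,:])
im=np.vstack([np.hstack([P[0]["pixels"],P[1]["pixels"]])]);cv2.imwrite("pics/a.png",cv2.resize(im,(800,300),interpolation=3)[:,:,::-1])
save(P[0],"s.png");save(P[1],"d.png")
E
```

```text
{'clock': np.float64(0.0), 'qpos': array([ 1.129,  0.277,  1.506, -0.   ,  1.361, -0.121]), 'qd': array([ 0.001,  0.   ,  0.   , -0.002,  0.001,  0.   ]), 'effort': array([ 1.0000e-03, -4.1679e+01, -2.4580e+01,  0.0000e+00,  1.1000e-02,
        0.0000e+00]), 'position': array([0.181, 0.545, 0.241]), 'ee_rot': array([ 0.   ,  0.811,  0.585, -0.001]), 'contact_force': array([-0.546,  0.367, -0.159]), 'moment': array([ 0.052, -0.003, -0.021]), 'width': np.float64(0.085)} 0.011
scene {'vfov': 57.143015552424586, 'cx': 257.3999879620257, 'cy': 193.03866210973865, 'rvec': array([ 2.36062505,  0.96163465, -0.32008001]), 'tvec': array([-0.45630142, -0.15684037,  1.10610703]), 'shot': 1}
green_cooler [(0.85, array([266., 210.]), np.int64(6970))]
green_knob []
blue_knob [(0.48, array([166., 289.]), np.int64(163))]
bottle [(0.77, array([328., 157.]), np.int64(837))]
side {'vfov': 54.03183448802034, 'cx': 257.4545397163067, 'cy': 185.89184133543884, 'rvec': array([ 0.27514837, -2.70195903,  1.42858489]), 'tvec': array([0.52185651, 0.07277745, 0.99470422]), 'shot': 2}
green_cooler [(0.79, array([247., 210.]), np.int64(6754))]
green_knob [(0.6, array([245., 188.]), np.int64(145))]
blue_knob [(0.53, array([267., 126.]), np.int64(106))]
bottle [(0.86, array([214., 272.]), np.int64(1829))]
wrist {'vfov': 65.64148305086589, 'cx': 252.91821247575143, 'cy': 193.50574020429633, 'hand_eye': array([[ 9.99999170e-01,  1.00685116e-03, -8.04098222e-04,
         1.21300660e-03],
       [-7.57446281e-04,  9.64166035e-01,  2.65298479e-01,
        -6.87500836e-02],
       [ 1.04240027e-03, -2.65297649e-01,  9.64165997e-01,
        -1.32110108e-01],
       [ 0.00000000e+00,  0.00000000e+00,  0.00000000e+00,
         1.00000000e+00]]), 'shot': 3}
green_cooler [(0.68, array([ 71., 375.]), np.int64(603))]
green_knob []
blue_knob []
bottle []
```

View pics/s.png

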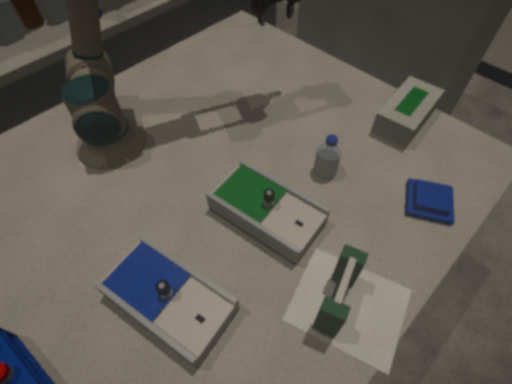

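View pics/d.png

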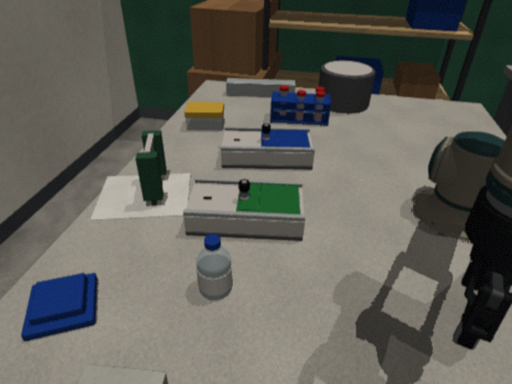

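The scene view shows the green cover's knob near (269,195), the blue knob near (163,289) and the bottle near (328,157). In the side view they are at (245,187), (266,128) and (214,270). I'll fit the poses next.

```bash
cat >> h.py <<'E'
from scipy.optimize import minimize
def cool2w(v,pts):
    c,s=np.cos(v[2]),np.sin(v[2]); pts=np.float64(pts).reshape(-1,3)
    return np.c_[v[0]+c*pts[:,0]-s*pts[:,1], v[1]+s*pts[:,0]+c*pts[:,1], pts[:,2]]
BOX=[(a*.14,b*.075,z) for a in(-1,1) for b in(-1,1) for z in(0,.072)]
def ray(p,uv):
    R=cv2.Rodrigues(np.float64(p["rvec"]))[0]; d=R.T@np.linalg.inv(K(p))@[*uv,1]; return -R.T@p["tvec"], d/np.linalg.norm(d)
def tri(rs):
    A=sum(np.eye(3)-np.outer(d,d) for o,d in rs); b=sum((np.eye(3)-np.outer(d,d))@o for o,d in rs); return np.linalg.solve(A,b)
def fitbox(PM,v0):
    def cost(v):
        t=0
        for p,m in PM:
            h=cv2.convexHull(np.float32(proj(p,cool2w(v,BOX)))*16).astype(np.int32)
            im=np.zeros(m.shape,np.uint8); cv2.fillConvexPoly(im,h,255,cv2.LINE_AA,4); im=im/255.
            t+=np.abs(im-m).sum()/m.sum()
        return t
    return min((minimize(cost,[v0[0],v0[1],a],method="Nelder-Mead",options=dict(initial_simplex=[[v0[0],v0[1],a],[v0[0]+.02,v0[1],a],[v0[0],v0[1]+.02,a],[v0[0],v0[1],a+.15]],xatol=1e-5,fatol=1e-5)) for a in(-.25,0,.25)),key=lambda r:r.fun)
E
python3 - <<'E'
from h import *
P=[get_image(n) for n in("scene","side")]
G=tri([ray(P[0],(269,195)),ray(P[1],(244.5,187))]);B=tri([ray(P[0],(163,288)),ray(P[1],(266.5,128))])
print("tri",G,B)
M=[masks_of(p,"green_cooler")[0]["region"] for p in P]
for idx in([0,1],[0],[1]):
    r=fitbox([(P[i],M[i]) for i in idx],G); print(idx,r.x,r.fun, "knob",cool2w(r.x,[.005,0,.1005]))
    if len(idx)==2: v=r.x
for p,n in zip(P,"sd"):
    print(proj(p,cool2w(v,[.005,0,.1005])))
    for m in masks_of(p,"bottle")[:1]:
        ys,xs=np.where(m["region"]); print("bottle",xs.min(),xs.max(),ys.min(),ys.max())
print("bottle",tri([ray(P[0],(328,157)),ray(P[1],(214,268))]))
# overlay
ims=[]
for p,(cx,cy) in zip(P,[(268,210),(245,205)]):
    im=p["pixels"][:,:,::-1].copy(); im=cv2.resize(im,None,fx=4,fy=4,interpolation=2)
    for a in proj(p,cool2w(v,BOX+[(.005,0,.1005),(.005,0,.1135)])): cv2.circle(im,tuple(int(q*4+2) for q in a),4,(0,0,255),1)
    ims.append(im[cy*4-280:cy*4+280,cx*4-300+0:cx*4+300])
cv2.imwrite("pics/o.png",cv2.resize(np.hstack(ims),(800,373)))
E
```

```text
tri [0.53777186 0.14437596 0.10050514] [ 0.54219945 -0.17914442  0.10277417]
[0, 1] [0.53464614 0.1386661  0.14163418] 0.12153601235147066 knob [[0.53959607 0.1393719  0.1005    ]]
[0] [0.53335669 0.14297109 0.14026535] 0.058463929395883324 knob [[0.53830758 0.14367012 0.1005    ]]
[1] [0.53567591 0.13547244 0.13484768] 0.04973280266366375 knob [[0.54063052 0.13614464 0.1005    ]]
[[267.89702193 196.51518081]]
bottle 314 340 136 179
[[243.96121602 185.82927761]]
bottle 196 231 234 299
bottle [0.547563   0.37434181 0.06108136]
```

View pics/o.png

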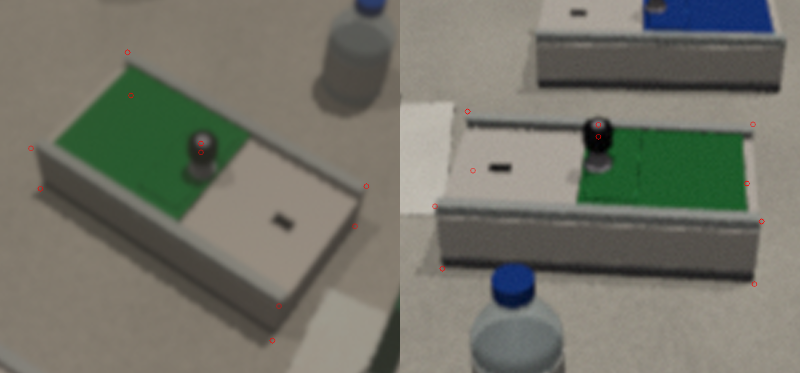

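The knob is at about (0.538, 0.144, 0.10) and the cooler's yaw is about 0.14. The box fits differ by several mm between views, since the overlay markers sit a little outside the box. I'll refine with the wrist camera above the knob.

Emit:
play_rows(
  series=[
    {"dx": 21, "dy": -24, "turn": 0.028, "fingers": -1},
    {"dx": 21, "dy": -24, "turn": 0.028, "fingers": -1},
    {"dx": 21, "dy": -24, "turn": 0.028, "fingers": -1},
    {"dx": 21, "dy": -24, "turn": 0.028, "fingers": -1},
    {"dx": 21, "dy": -24, "turn": 0.028, "fingers": -1},
    {"dx": 21, "dy": -24, "turn": 0.028, "fingers": -1},
    {"dx": 21, "dy": -24, "turn": 0.028, "fingers": -1},
    {"dx": 21, "dy": -24, "turn": 0.028, "fingers": -1},
    {"dx": 21, "dy": -24, "turn": 0.028, "fingers": -1},
    {"dx": 21, "dy": -24, "turn": 0.028, "fingers": -1},
    {"dx": 21, "dy": -24, "turn": 0.028, "fingers": -1},
    {"dx": 21, "dy": -24, "turn": 0.028, "fingers": -1},
    {"dx": 21, "dy": -24, "turn": 0.028, "fingers": -1},
    {"dx": 21, "dy": -24, "turn": 0.028, "fingers": -1},
    {"dx": 21, "dy": -24, "turn": 0.028, "fingers": -1},
    {"dx": 21, "dy": -24, "turn": 0.028, "fingers": -1},
    {"fingers": -1},
  ],
)

```text
invalid input at $.series[0]: expected keys fingers, dx, dy, dz, turn
```

```bash
cat >> h.py <<'E'
from scipy.spatial.transform import Rotation as Ro
def wrist():
    s=get_state(); p=get_image("wrist"); q=s["ee_rot"]
    T=np.eye(4);T[:3,:3]=Ro.from_quat([q[1],q[2],q[3],q[0]]).as_matrix();T[:3,3]=s["position"]
    C=np.linalg.inv(T@p["hand_eye"]); p["rvec"]=cv2.Rodrigues(C[:3,:3])[0].ravel();p["tvec"]=C[:3,3]; return s,p
def onplane(p,uv,z):
    o,d=ray(p,uv); return o+d*(z-o[2])/d[2]
E
python3 - <<'E'
from h import *
s,p=wrist(); x=Ro.from_quat(np.roll(s["ee_rot"],-1)).as_matrix()[:,0]
print(s["position"],s["qpos"],"yaw",np.arctan2(x[1],x[0]),s["clock"])
im=p["pixels"][:,:,::-1].copy()
for l in("green_knob","green_cooler"):
    for m in masks_of(p,l)[:2]: 
        ys,xs=np.where(m["region"]); print(l,m["p"],m["xy"],xs.min(),xs.max(),ys.min(),ys.max(),onplane(p,m["xy"],.1005))
v=[.534,.143,.14]
for a in proj(p,cool2w(v,[(x,y,.072) for x in(-.14,.14) for y in(-.075,.075)]+[(.005,0,.1135)])):
    print(a); cv2.circle(im,tuple(int(q) for q in a),3,(0,0,255),1)
cv2.imwrite("pics/w1.png",im); np.save("w1.npy",{k:v for k,v in p.items()},allow_pickle=True)
E
```

```text
[0.18133742 0.5457258  0.24234828] [ 1.12902037e+00  2.75904958e-01  1.50484216e+00 -1.51497971e-05
  1.36068655e+00 -1.21002763e-01] yaw 1.2500262916962426 1.05
green_cooler 0.6 [71.8, 374.0] 52 94 363 383 [0.32639897 0.27996743 0.1005    ]
[-40.02229768 442.93082854]
[ 49.12124607 405.3577773 ]
[ 78.9608544  559.73782224]
[159.76772144 532.17768757]
[ 48.66140559 530.90392709]
```

View pics/w1.png

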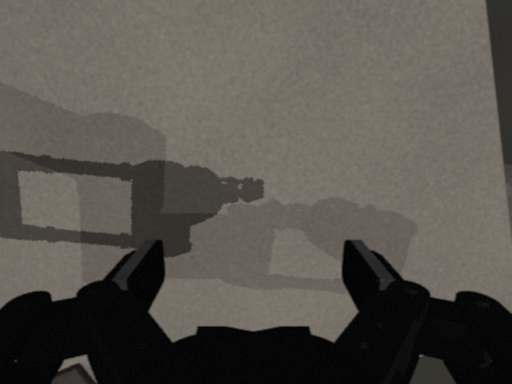

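The move was refused because every key is needed, so the picture shows only the empty bench and the fingers at the bottom. I'll resend it in full.

Emit:
play_rows(
  series=[
    {"dx": 21, "dy": -24, "dz": 0, "turn": 0.028, "fingers": -1},
    {"dx": 21, "dy": -24, "dz": 0, "turn": 0.028, "fingers": -1},
    {"dx": 21, "dy": -24, "dz": 0, "turn": 0.028, "fingers": -1},
    {"dx": 21, "dy": -24, "dz": 0, "turn": 0.028, "fingers": -1},
    {"dx": 21, "dy": -24, "dz": 0, "turn": 0.028, "fingers": -1},
    {"dx": 21, "dy": -24, "dz": 0, "turn": 0.028, "fingers": -1},
    {"dx": 21, "dy": -24, "dz": 0, "turn": 0.028, "fingers": -1},
    {"dx": 21, "dy": -24, "dz": 0, "turn": 0.028, "fingers": -1},
    {"dx": 21, "dy": -24, "dz": 0, "turn": 0.028, "fingers": -1},
    {"dx": 21, "dy": -24, "dz": 0, "turn": 0.028, "fingers": -1},
    {"dx": 21, "dy": -24, "dz": 0, "turn": 0.028, "fingers": -1},
    {"dx": 21, "dy": -24, "dz": 0, "turn": 0.028, "fingers": -1},
    {"dx": 21, "dy": -24, "dz": 0, "turn": 0.028, "fingers": -1},
    {"dx": 21, "dy": -24, "dz": 0, "turn": 0.028, "fingers": -1},
    {"dx": 21, "dy": -24, "dz": 0, "turn": 0.028, "fingers": -1},
    {"dx": 0, "dy": 0, "dz": 0, "turn": 0.028, "fingers": -1},
    {"dx": 0, "dy": 0, "dz": 0, "turn": 0, "fingers": -1},
  ],
)

```text
clock: 2.62
position: [0.5085, 0.1679, 0.2436]
ee_rot: [0.0, 0.65, 0.76, 0.003]
contact_force: [-0.4, -0.3, -0.6]
width: 0.0853
```

```bash
cat > look.py <<'E'
from h import *
import sys
s,p=wrist(); x=Ro.from_quat(np.roll(s["ee_rot"],-1)).as_matrix()[:,0]
print(s["position"],s["qpos"],"yaw",np.arctan2(x[1],x[0]),s["clock"],s["contact_force"])
im=p["pixels"][:,:,::-1].copy()
for l in("green_knob","green_cooler"):
    for m in masks_of(p,l)[:2]: 
        ys,xs=np.where(m["region"]); print(l,m["p"],m["xy"],xs.min(),xs.max(),ys.min(),ys.max(),onplane(p,m["xy"],.1005))
v=[.534,.143,.14]
for a in proj(p,cool2w(v,[(x,y,.072) for x in(-.14,.14) for y in(-.075,.075)]+[(.005,0,.1135)])):
    cv2.circle(im,tuple(int(q) for q in a),3,(0,0,255),1)
cv2.imwrite("pics/%s.png"%sys.argv[1],im); np.save(sys.argv[1],p,allow_pickle=True)
E
python3 look.py w2
```

```text
[0.50852182 0.16785037 0.243575  ] [ 0.18663305  0.21310488  1.58863844  0.00342862  1.33542928 -1.53984267] yaw 1.7256910249460455 2.6167 [-0.38282417 -0.2620811  -0.61276447]
green_cooler 0.56 [222.6, 173.9] 143 300 53 311 [0.50176399 0.1400638  0.1005    ]
```

View pics/w2.png

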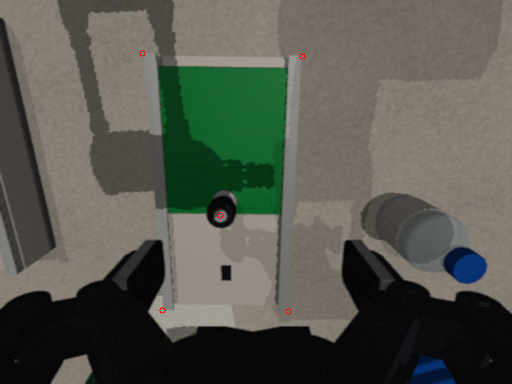

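The view is consistent: the knob top is at about (221,212) against a predicted (220,216). The bottle is well clear on the right. I'll centre, go lower and remeasure.

Emit:
play_rows(
  series=[
    {"dx": 14, "dy": -12, "dz": -20, "turn": -0.007, "fingers": -1},
    {"dx": 14, "dy": -11, "dz": -25, "turn": -0.007, "fingers": -1},
    {"dx": 0, "dy": 0, "dz": -25, "turn": 0, "fingers": -1},
    {"dx": 0, "dy": 0, "dz": 0, "turn": 0, "fingers": -1},
  ],
)

```text
clock: 3.1
position: [0.5345, 0.1505, 0.1747]
ee_rot: [0.001, 0.653, 0.757, 0.006]
contact_force: [-0.7, -0.0, -0.3]
width: 0.0856
```

```bash
python3 look.py w3
```

```text
[0.5345292  0.15052938 0.17470542] [ 0.14552944  0.28724403  1.66418936  0.00619004  1.1794561  -1.57505108] yaw 1.7182806412275466 3.1 [-0.66529586 -0.04836952 -0.27023364]
green_knob 0.55 [237.0, 214.6] 220 258 191 234 [0.54135593 0.14185564 0.1005    ]
green_cooler 0.63 [237.9, 151.9] 133 347 0 335 [0.49570189 0.13635042 0.1005    ]
```

View pics/w3.png

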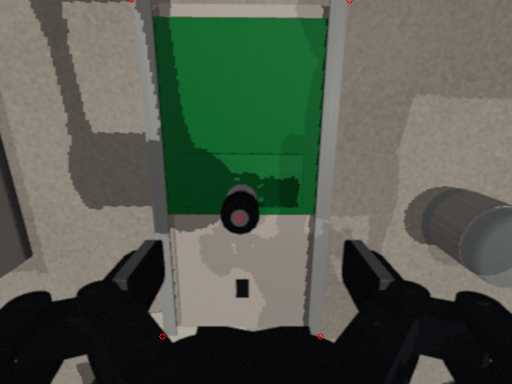

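The knob top is centred at about (239,215), which gives a knob position of about (0.5375, 0.144). I'll line up and descend.

Emit:
play_rows(
  series=[
    {"dx": 3, "dy": -6, "dz": 0, "turn": -0.007, "fingers": -1},
    {"dx": 0, "dy": 0, "dz": -20, "turn": 0, "fingers": -1},
    {"dx": 0, "dy": 0, "dz": -20, "turn": 0, "fingers": -1},
    {"dx": 0, "dy": 0, "dz": -20, "turn": 0, "fingers": -1},
    {"dx": 0, "dy": 0, "dz": 0, "turn": 0, "fingers": -1},
  ],
)

```text
clock: 3.67
position: [0.5469, 0.1472, 0.1293]
ee_rot: [0.012, 0.654, 0.756, 0.018]
contact_force: [-0.5, -0.9, -0.8]
width: 0.0857
```

Emit:
play_rows(
  series=[
    {"dx": 0, "dy": 0, "dz": 0, "turn": 0, "fingers": -1},
    {"dx": 0, "dy": 0, "dz": 0, "turn": 0, "fingers": -1},
  ],
)

```text
clock: 3.83
position: [0.5483, 0.1475, 0.1321]
ee_rot: [0.013, 0.654, 0.756, 0.019]
contact_force: [0.4, -0.1, -0.1]
width: 0.0854
```

```bash
python3 look.py w4; python3 -c "
from h import *
s=get_state();print(Ro.from_quat(np.roll(s['ee_rot'],-1)).as_matrix().round(3))"
```

```text
[0.54827545 0.14748944 0.13212312] [ 0.1370505   0.3257766   1.72531688  0.00588856  1.04465068 -1.58107129] yaw 1.7153903259942864 3.8333 [ 0.41580612 -0.1464136  -0.09495168]
green_knob 0.81 [246.7, 215.4] 220 270 187 241 [0.54009024 0.14449009 0.1005    ]
green_cooler 0.83 [244.5, 148.1] 111 379 0 340 [0.50148657 0.1378941  0.1005    ]
[[-0.144  0.989  0.046]
 [ 0.99   0.144  0.012]
 [ 0.005  0.047 -0.999]]
```

View pics/w4.png

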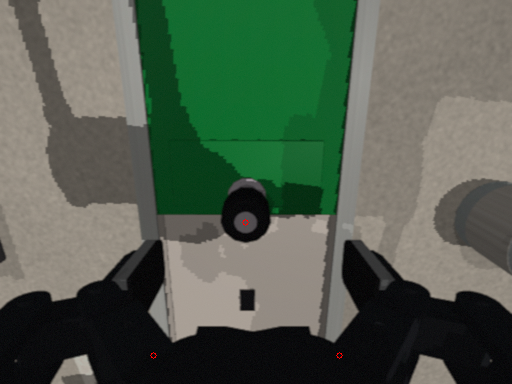

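The knob is centred between the fingers in y, at about (246,216), and 11 mm back in x. The tool has tilted about 2.7° during the faster rows, so I'll correct x and y and go down slower.

Emit:
play_rows(
  series=[
    {"dx": -6, "dy": -2, "dz": 0, "turn": 0, "fingers": -1},
    {"dx": -6, "dy": -2, "dz": 0, "turn": 0, "fingers": -1},
    {"dx": 0, "dy": 0, "dz": -6, "turn": 0, "fingers": -1},
    {"dx": 0, "dy": 0, "dz": -6, "turn": 0, "fingers": -1},
    {"dx": 0, "dy": 0, "dz": -6, "turn": 0, "fingers": -1},
    {"dx": 0, "dy": 0, "dz": 0, "turn": 0, "fingers": -1},
  ],
)

```text
clock: 4.48
position: [0.536, 0.1431, 0.1155]
ee_rot: [0.015, 0.654, 0.756, 0.021]
contact_force: [-0.3, -0.3, -0.3]
width: 0.0851
```

Emit:
play_rows(
  series=[
    {"dx": 0, "dy": 0, "dz": -6, "turn": 0, "fingers": -1},
    {"dx": 0, "dy": 0, "dz": -6, "turn": 0, "fingers": -1},
    {"dx": 0, "dy": 0, "dz": -6, "turn": 0, "fingers": -1},
    {"dx": 0, "dy": 0, "dz": -5, "turn": 0, "fingers": -1},
    {"dx": 0, "dy": 0, "dz": 0, "turn": 0, "fingers": -1},
  ],
)

```text
clock: 4.9
position: [0.5357, 0.1431, 0.0887]
ee_rot: [0.014, 0.654, 0.756, 0.02]
contact_force: [-0.2, -0.3, -0.0]
width: 0.0854
```

Emit:
play_rows(
  series=[
    {"dx": 0, "dy": 0, "dz": 4, "turn": 0, "fingers": -1},
    {"dx": 0, "dy": 0, "dz": 0, "turn": 0, "fingers": 1},
    {"dx": 0, "dy": 0, "dz": 0, "turn": 0, "fingers": 1},
    {"dx": 0, "dy": 0, "dz": 0, "turn": 0, "fingers": 1},
    {"dx": 0, "dy": 0, "dz": 0, "turn": 0, "fingers": 1},
    {"dx": 0, "dy": 0, "dz": 0, "turn": 0, "fingers": 1},
    {"dx": 0, "dy": 0, "dz": 0, "turn": 0, "fingers": 1},
    {"dx": 0, "dy": 0, "dz": 0, "turn": 0, "fingers": 1},
    {"dx": 0, "dy": 0, "dz": 0, "turn": 0, "fingers": 1},
    {"dx": 0, "dy": 0, "dz": 0, "turn": 0, "fingers": 1},
  ],
  squeeze=50,
)

```text
clock: 5.73
position: [0.5368, 0.1418, 0.0937]
ee_rot: [0.016, 0.654, 0.756, 0.02]
contact_force: [1.0, -0.6, -0.6]
width: 0.0259
```

Emit:
play_rows(
  series=[
    {"dx": 0, "dy": 0, "dz": 4, "turn": 0, "fingers": 1},
    {"dx": 0, "dy": 0, "dz": 4, "turn": 0, "fingers": 1},
    {"dx": 0, "dy": 0, "dz": 3, "turn": 0, "fingers": 1},
    {"dx": 0, "dy": 0, "dz": 0, "turn": 0, "fingers": 1},
  ],
)

```text
clock: 6.07
position: [0.5365, 0.1418, 0.1031]
ee_rot: [0.015, 0.654, 0.756, 0.019]
contact_force: [1.6, -0.1, -8.7]
width: 0.026
```

```bash
python3 look.py w5; python3 - <<'E'
from h import *
p=get_image("side"); im=p["pixels"][120:280,150:350,::-1]; cv2.imwrite("pics/s5.png",cv2.resize(im,None,fx=4,fy=3.75,interpolation=2)[:600])
E
```

```text
[0.53649502 0.14180743 0.10310937] [ 0.13108841  0.33725814  1.79350094  0.00366887  0.9617246  -1.58636887] yaw 1.7154898020015201 6.0667 [ 1.62893777 -0.12985381 -8.67845152]
green_knob 0.55 [250.4, 274.2] 221 282 231 308 [0.54823124 0.14394501 0.1005    ]
green_cooler 0.98 [252.1, 127.2] 94 412 0 360 [0.47542921 0.13421982 0.1005    ]
green_cooler 0.47 [501.4, 247.2] 478 511 209 287 [0.5151505  0.26449427 0.1005    ]
```

View pics/s5.png

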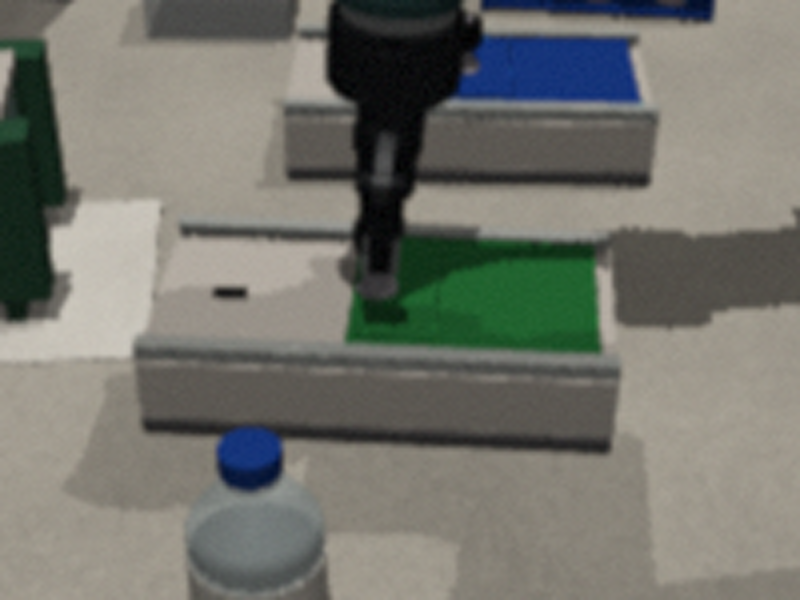

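The grip holds: about 9.5 mm of lift with a pull of 8.7 N, consistent with the spring. The side view shows the fingers on the knob and the cover still shut. I'll lift slightly more and start the slide.

Emit:
play_rows(
  series=[
    {"dx": 0, "dy": 0, "dz": 2, "turn": 0, "fingers": 1},
    {"dx": 0, "dy": 0, "dz": 0, "turn": 0, "fingers": 1},
    {"dx": 8, "dy": 1.1, "dz": 0, "turn": 0, "fingers": 1},
    {"dx": 8, "dy": 1.1, "dz": 0, "turn": 0, "fingers": 1},
    {"dx": 8, "dy": 1.1, "dz": 0, "turn": 0, "fingers": 1},
    {"dx": 8, "dy": 1.1, "dz": 0, "turn": 0, "fingers": 1},
    {"dx": 0, "dy": 0, "dz": 0, "turn": 0, "fingers": 1},
  ],
)

```text
clock: 6.85
position: [0.5639, 0.1457, 0.1017]
ee_rot: [0.009, 0.654, 0.756, 0.013]
contact_force: [1.2, -0.2, -7.8]
width: 0.0263
```

Emit:
play_rows(
  series=[
    {"dx": 8, "dy": 1.1, "dz": 1, "turn": 0, "fingers": 1},
    {"dx": 8, "dy": 1.1, "dz": 1, "turn": 0, "fingers": 1},
    {"dx": 8, "dy": 1.1, "dz": 1, "turn": 0, "fingers": 1},
    {"dx": 8, "dy": 1.1, "dz": 1, "turn": 0, "fingers": 1},
    {"dx": 8, "dy": 1.1, "dz": 1, "turn": 0, "fingers": 1},
    {"dx": 8, "dy": 1.1, "dz": 1, "turn": 0, "fingers": 1},
    {"dx": 0, "dy": 0, "dz": 0, "turn": 0, "fingers": 1},
  ],
)

```text
clock: 7.43
position: [0.6162, 0.1531, 0.1065]
ee_rot: [0.008, 0.654, 0.756, 0.011]
contact_force: [0.7, 0.1, -8.8]
width: 0.0259
```

Emit:
play_rows(
  series=[
    {"dx": 5, "dy": 0.7, "dz": -0.5, "turn": 0, "fingers": 1},
    {"dx": 5, "dy": 0.7, "dz": 0, "turn": 0, "fingers": 1},
    {"dx": 4, "dy": 0.6, "dz": 0, "turn": 0, "fingers": 1},
    {"dx": 2, "dy": 0.3, "dz": 0, "turn": 0, "fingers": 1},
    {"dx": 0, "dy": 0, "dz": 0, "turn": 0, "fingers": 1},
  ],
)

```text
clock: 7.85
position: [0.6305, 0.1551, 0.1042]
ee_rot: [0.005, 0.654, 0.756, 0.008]
contact_force: [-0.3, -0.9, -9.0]
width: 0.0261
```

Emit:
play_rows(
  series=[
    {"dx": 2, "dy": 0.3, "dz": 0, "turn": 0, "fingers": 1},
    {"dx": 2, "dy": 0.3, "dz": 0, "turn": 0, "fingers": 1},
  ],
)

```text
clock: 8.02
position: [0.6306, 0.1552, 0.1031]
ee_rot: [0.002, 0.654, 0.757, 0.004]
contact_force: [-6.3, -1.6, -8.6]
width: 0.0262
```

At the stop: travel is 95 mm and the force has risen to -6 N. I'll lower gently so the pin goes into the hole, then release.

Emit:
play_rows(
  series=[
    {"dx": 0, "dy": 0, "dz": -3, "turn": 0, "fingers": 1},
    {"dx": 0, "dy": 0, "dz": -3, "turn": 0, "fingers": 1},
    {"dx": 0, "dy": 0, "dz": -2, "turn": 0, "fingers": 1},
    {"dx": 0, "dy": 0, "dz": 0, "turn": 0, "fingers": 1},
  ],
)

```text
clock: 8.35
position: [0.6305, 0.1552, 0.0954]
ee_rot: [0.002, 0.654, 0.757, 0.004]
contact_force: [-3.6, -1.4, -5.7]
width: 0.0262
```

Emit:
play_rows(
  series=[
    {"dx": 0, "dy": 0, "dz": 0, "turn": 0, "fingers": -1},
    {"dx": 0, "dy": 0, "dz": 0, "turn": 0, "fingers": -1},
    {"dx": 0, "dy": 0, "dz": 0, "turn": 0, "fingers": -1},
    {"dx": 0, "dy": 0, "dz": 0, "turn": 0, "fingers": -1},
    {"dx": 0, "dy": 0, "dz": 0, "turn": 0, "fingers": -1},
    {"dx": 0, "dy": 0, "dz": 0, "turn": 0, "fingers": -1},
    {"dx": 0, "dy": 0, "dz": 0, "turn": 0, "fingers": -1},
    {"dx": 0, "dy": 0, "dz": 10, "turn": 0, "fingers": -1},
    {"dx": 0, "dy": 0, "dz": 15, "turn": 0, "fingers": -1},
    {"dx": 0, "dy": 0, "dz": 15, "turn": 0, "fingers": -1},
    {"dx": 0, "dy": 0, "dz": 15, "turn": 0, "fingers": -1},
    {"dx": 0, "dy": 0, "dz": 15, "turn": 0, "fingers": -1},
    {"dx": 0, "dy": 0, "dz": 15, "turn": 0, "fingers": -1},
    {"dx": 0, "dy": 0, "dz": 15, "turn": 0, "fingers": -1},
    {"dx": 0, "dy": 0, "dz": 15, "turn": 0, "fingers": -1},
    {"dx": 0, "dy": 0, "dz": 0, "turn": 0, "fingers": -1},
  ],
)

```text
clock: 9.68
position: [0.6417, 0.1572, 0.2304]
ee_rot: [0.012, 0.654, 0.757, 0.016]
contact_force: [0.7, 0.3, 0.9]
width: 0.0855
```

```bash
python3 - <<'E'
from h import *
p=get_image("side"); q=get_image("scene"); s=get_state(); print(s["clock"],s["width"],s["contact_force"])
v=[.5325,.143,.142]
for n,P in(("side",p),("scene",q)):
    print(n,"pred head rest / up10",proj(P,cool2w(v,[(.1,0,.1005),(.1,0,.1105)])))
    for l in("green_knob","blue_knob","bottle"): print(l,[(round(m["p"],2),m["xy"]) for m in masks_of(P,l)][:2])
a=cv2.resize(p["pixels"][100:300,150:350],(400,400),interpolation=2);b=cv2.resize(q["pixels"][130:330,150:350],(400,400),interpolation=2)
cv2.imwrite("pics/f.png",np.hstack([a,b])[:,:,::-1])
E
```

```text
9.7833 0.0855128340416273 [-0.30271111  0.32475482 -0.13231308]
side pred head rest / up10 [[204.94202805 185.17154518]
 [204.69271935 181.70588906]]
green_knob [(0.53, [203.8, 184.2])]
blue_knob [(0.5, [265.7, 126.1])]
bottle [(0.96, [212.5, 269.8])]
scene pred head rest / up10 [[301.50656969 214.36096716]
 [301.90932562 212.06236734]]
green_knob [(0.67, [299.0, 215.8])]
blue_knob [(0.6, [165.5, 286.4])]
bottle [(0.88, [330.8, 168.7])]
```

View pics/f.png

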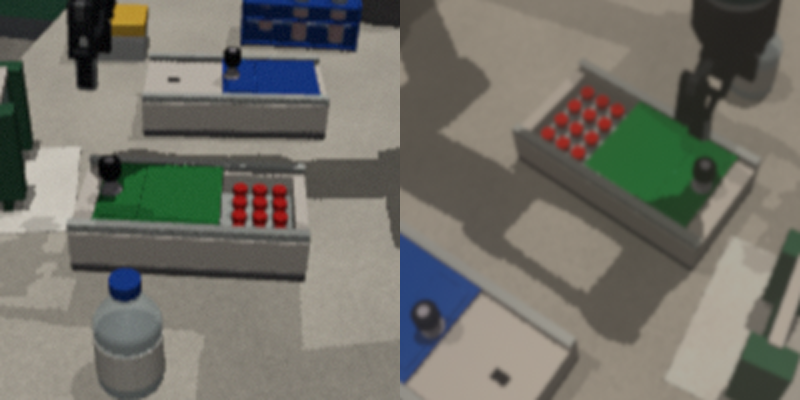

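The green cover is open with the tubes showing. Its knob is at (204,184) in the side view, against a predicted rest position of (205,185). The blue knob and bottle haven't moved and the arm is clear.

```bash
python3 -c "
from rig import *
print(sign_off())"
```

```text
the job is handed in; nothing more can be done
None
```

I opened the green cooler and handed the job in at about 9.8 s of the 32 s. I gripped the green knob, lifted it about 9.5 mm while the cover was still shut, and slid the cover 95 mm until I felt the stop. I then lowered the knob into the second hole, let go and moved the arm clear.

**Final checks:**
- **Green cover and knob:** the tubes are exposed. In the side view the knob is within about 1 px of its predicted resting place with the cover fully open. It had already dropped to within about 2 mm of its rest height before I let go, so the pin is in the hole.
- **Blue knob:** it is at the same pixels as at the start, to about 2 px.
- **Bottle:** it is upright and in the same place in the side view. In the scene view its detected centre moved about 12 px because the gripper partly hides it there.
- **Arm:** it is clear of everything, with almost no contact force.

**What disagreed or failed:**
- The first poses fitted from the two fixed cameras differed by several mm, so I used the wrist camera to centre on the knob.
- My first move call was refused for missing keys, and nothing moved.
- The tool tilted about 3° while descending, which did no harm.
- The gripper read 26 mm on the 28 mm knob, but the grip held.

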